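# Tip the used needle canister into the sharps bin

### The arm

A 6-joint arm with a two-finger parallel gripper is mounted at the origin on the work surface. World frame = base frame: x ahead of the robot, y to its left, z up, the work surface at z = 0. Lengths are in mm, angles in degrees, forces in N, time in s.
With the tool pointing down it reaches from about 350 to 850 mm from the base axis. Payload 8.1 kg.
Tool frame: the origin (TCP) lies at the very end of the fingers, on their centre line; the grasp point (between the pads) lies 19 mm behind it (pinch_z is the z of the grasp point in the tool frame, in mm); z points along the fingers, y is the direction in which the jaws open and shut (so a half turn about z gives the same grasp; the last joint's range is limited). The gripper opens to 85 mm and grips with 20 to 120 N. Pads are 22 mm wide; open, the fingers measure 114 mm over their backs; the gripper's body (76 mm by 85 mm) begins 54 mm behind the grasp point. The pads swing forward as they close: fully open they stand 13 mm farther back than shut.
Start: joints at [-81.154, 7.471, 85.268, -0, 87.261, -4.893], TCP at [142.525, -582.831, 231.292] pointing down, gripper open.
Joint ranges: [-169.43, 169.43], [-51.17, 129.36], [1.28, 143.12], [-76.62, 256.62], [0, 156.53], [-152.29, 152.29]. Speed limits (degrees/s): [136.94, 136.94, 159.86, 180, 180, 180].

### API

Orientations are given as [roll, pitch, yaw] about the fixed x, y, z axes, in that order (R = Rz(yaw) Ry(pitch) Rx(roll)).
In Python, from bench import * gives the robot as it stands.
- The arm moves only by the shell command python3 -m creep 'ROWS' [FORCE]. ROWS is a JSON object of lists of equal length, an entry for each row: "translation": the shift along the tool's x, y, z in mm, a list of three; "rotation": the turn, a rotation vector about the tool's x, y, z in rad, a list of three; "claw": the finger opening in mm, from 0 to 85.4. In form: {"translation": [[dx, dy, dz], ...], "rotation": [[ax, ay, az], ...], "claw": [claw, ...]}. A call has 1 to 10 rows; each row shifts and turns the commanded pose from where the row before left it, along the tool's axes as they then stand; what a row does not reach is not made up. A row lasts 1/10 s, in which the tool goes at most 50 mm and 8.59 degrees, less where a joint would pass 70% of its speed; a pose out of reach is approached as far as the arm can. A call is refused whole if a number of a shift passes 50 or a number of a turn 0.15, either way. A call with a gripper value outside its range is refused whole. The fingers move at their own pace and stop on an object; FORCE is the grip in N (left out, the last holds). Time passes only in rows, so rows that do not move let the fingers close. It gives the time, the measured TCP pose, the force and the opening at its end, in the units of the state.
- sense(): the state, without advancing time (a new reading comes with each control period).
- snapshot(name): name is "scene" or "top"; returns a dict with "frame" (420x560x3 uint8, red, green, blue), "intrinsics" (3x3 intrinsics, pixels), "dist" ([k1, k2, p1, p2, k3] as OpenCV has them; the pictures are not rectified), "extrinsics" (4x4, takes a point from camera to world coordinates). Camera axes: x right, y up, looking along -z (the intrinsics and any distortion apply to the point x, -y, -z); pixel columns grow to the right and rows downward; lengths in mm; the calibration is good to about 2 mm. A picture is of the moment at which its call begins. There is no depth.
- hand_in(): hands the job in, once; it reports no verdict.
The state is a dict: "time": time; "joint_pos": joint angles; "qd": joint speeds; "joint_efforts": joint torques, N m; "tool_pos": TCP position; "tcp_rot": TCP orientation; "ft_force": force on the tool from outside, world axes, zero at the start; "wrist_torque": the same for the moment, N m; "finger_gap": finger opening in mm.
Only numpy, scipy, OpenCV 4.12 (cv2) and the standard library are available. Lean on these libraries where they do the work, as an engineer would, in place of code of your own. Each camera call takes 0.05 s, during which the arm holds its last target.

### The job

Clear the practice desk: pick up the used-needle canister (red cap) and set it down upright on the blue pad of the sharps bin's rocker tray, then let go so that its own weight tips the tray and it slides into the yellow bin, and the empty tray swings back level. Do not push the tray down with the gripper or through the held canister, and leave the unused canister (green cap) where it stands.

Things in the scene. Friction and masses are not known exactly. Their poses are not given: they have to be found in the camera images.
- used_center (a point): Centre, 35 mm above the base, of the used-needle canister: loose white upright cylinder, 36 mm diameter, 70 mm tall, the top 16 mm a RED cap (37 mm); 0.12 to 0.2 kg. z is its axis.
- fresh_center (a point): Centre, 35 mm above the base, of the unused canister, a bystander: same shape but with a GREEN cap. An amber bottle with black cap (32 mm wide, 75 mm tall) and a small green dish (68 mm wide, 22 mm tall) stand near too; centres of these and the canisters are 90 mm or more apart.
- pad (a point): Steel rocker tray, 104 mm wide, rims 8 mm high, face 130 mm above the desk. Origin: centre of its blue pad (48 mm) on the face; z up when level; downhill is -y, open edge 52 mm that way. Pivot 50 mm to +y, with counterweight behind. 50 g on the pad tips it up to 34 deg, -y edge down; polished, so the canister slides off in about 1 s; then it swings back level.
- bin_floor (a point): Centre of the inner floor of the open yellow bin, 5 mm above the desk, 125 mm from the pad to the tray's -y; same axes as the level tray. Inside 155 mm (x) by 175 mm (y); walls 120 mm high at the sides, 140 mm at the far end, 55 mm under the tray. Nothing at the station rises over 150 mm.

How it is judged (in metres and radians):
On the way, in this order (a step that is already met when the one before it is completed fails the run):
1. the red-capped canister is set upright on the tray's blue pad (axis within 25 mm of its centre), without dropping it (horizontal distance between used_center and pad below 0.025 m and z of used_center in the frame of pad below 0.042 m and angle between used_center's own z axis and vertical below 0.2 rad and angle between pad's own z axis and vertical below 0.15 rad and contact force between used and pan above 0.05 N and linear speed of used below 0.15 m/s).
2. let go, the canister tips the tray by its own weight (tray past 14 degrees with the canister on it, the robot touching neither) (angle between pad's own z axis and vertical above 0.25 rad and distance between used_center and pad below 0.11 m and z of used_center in the frame of pad above 0.01 m and contact force between the fingers and used below 0.2 N and contact force between each of the arm, the fingers and pan below 0.2 N), for 0.04 s.
At the end, for the whole second after the job is handed in: The red-capped canister lies at rest inside the yellow bin (its centre between the walls and less than 60 mm above the bin floor), the empty tray is back level within 6 degrees, and the green-capped canister is within 30 mm of where it began (x of used_center in the frame of bin_floor between -0.078 and 0.078 m and y of used_center in the frame of bin_floor between -0.088 and 0.088 m and z of used_center in the frame of bin_floor below 0.06 m and linear speed of used below 0.05 m/s and angle between pad's own z axis and vertical below 0.1 rad and distance of fresh_center from where it was at the start of the episode below 0.03 m); the robot touches nothing.
It fails at once if the gripper presses on the tray with more than 5 N (contact force between any of the fingers, the arm and pan above 5 N).
It fails at once if the tray is pushed down past 14 degrees through the held canister (angle between pad's own z axis and vertical above 0.25 rad and contact force between the fingers and used above 8 N and contact force between used and pan above 0.3 N).
It fails at once if the green-capped canister is moved more than 30 mm (distance of fresh_center from where it was at the start of the episode above 0.03 m).
It also fails if it takes over 48 s, if anything falls off the work surface, if the arm or the gripper's body presses on something with over 40 N, if the wrist force passes 120 N, or if a joint passes its speed limit or range.

## Working session

There is one attempt and no reset: what is moved stays moved. The work goes in short steps, Python scripts to look and compute and a shell command to move; the robot and the scene stay as the last step left them, time stands still between calls to the robot, and variables do not carry over. Pictures are saved under pics/ and viewed, and the job is handed in when it is done.

```bash
mkdir -p pics; ls
python3 - <<'E'
from bench import *
import cv2,pickle
print(sense())
for n in("scene","top"):
    s=snapshot(n); pickle.dump(s,open(n+".pkl","wb"))
    cv2.imwrite(f"pics/{n}0.png",s["frame"][:,:,::-1]); print(s["intrinsics"],s["dist"],s["extrinsics"])
E
```

```text
pics
{'time': 0.0, 'joint_pos': array([-8.11553058e+01,  7.51510816e+00,  8.53303288e+01, -8.34506593e-05,
        8.72612919e+01, -4.89502600e+00]), 'qd': array([-0.04283503,  0.05307993,  0.03129147,  0.0852365 ,  0.07848615,
       -0.02165454]), 'joint_efforts': array([ 1.70749594e-03, -5.69399071e+01, -5.00545979e+01, -7.93343725e-05,
        1.50383130e-02,  1.71107109e-05]), 'tool_pos': array([ 142.42241903, -582.27957889,  230.23437204]), 'tcp_rot': array([-1.79893653e+02, -9.02417593e-03,  1.37397159e+01]), 'ft_force': array([0.29192557, 0.81472098, 0.36473013]), 'wrist_torque': array([ 0.00686697, -0.02215504,  0.01679486]), 'finger_gap': 85.44130793342153}
[[436.85548976   0.         277.70256469]
 [  0.         436.85548976 207.12452585]
 [  0.           0.           1.        ]] [-0.14472525  0.          0.          0.          0.        ] [[-1.74292404e-02 -8.53447794e-01  5.20886826e-01  9.51323110e+02]
 [ 9.99782930e-01 -2.08242360e-02 -6.66058683e-04 -5.22156231e+00]
 [ 1.14155165e-02  5.20762148e-01  8.53625487e-01  7.90739132e+02]
 [ 0.00000000e+00  0.00000000e+00  0.00000000e+00  1.00000000e+00]]
[[421.77430136   0.         280.88648872]
 [  0.         421.77430136 214.71340359]
 [  0.           0.           1.        ]] [-0.07123602  0.          0.          0.          0.        ] [[-1.28072665e-02  9.93963455e-01 -1.08961572e-01  4.31625538e+02]
 [-9.99847817e-01 -1.14391876e-02  1.31714608e-02  8.07933111e+00]
 [ 1.18455188e-02  1.09113680e-01  9.93958696e-01  1.06979773e+03]
 [ 0.00000000e+00  0.00000000e+00  0.00000000e+00  1.00000000e+00]]
```

View pics/scene0.png

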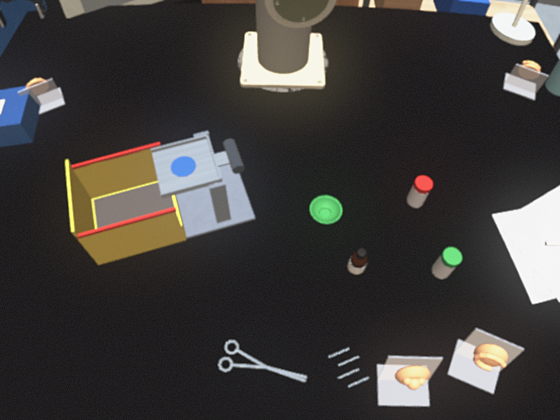

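View pics/top0.png

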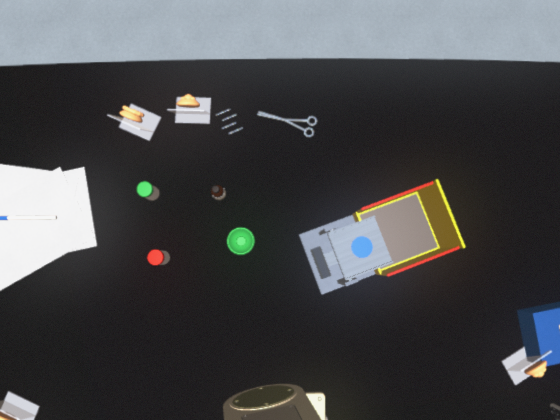

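The scene view shows the red cap at about (423,184), the green cap at (452,257), the bottle at (358,263), the dish at (325,209) and the blue pad at (183,167). In the top view the red cap is near (156,257), the green cap near (145,189) and the pad near (362,247). The tray's downhill side is to the right in the top view.

```bash
cat > h.py <<'E'
import cv2,pickle,numpy as np
def ray(s,uv):
    K,d,E=[np.array(s[k],float) for k in("intrinsics","dist","extrinsics")]
    p=cv2.undistortPoints(np.array([[uv]],float),K,d)[0,0]
    return E[:3,3],E[:3,:3]@np.array([p[0],-p[1],-1])
def onz(s,uv,z):
    o,r=ray(s,uv); return o+r*(z-o[2])/r[2]
def tri(a,ua,b,ub):
    o1,r1=ray(a,ua);o2,r2=ray(b,ub)
    t=np.linalg.lstsq(np.c_[r1,-r2],o2-o1,rcond=None)[0]
    p,q=o1+t[0]*r1,o2+t[1]*r2
    return (p+q)/2,np.linalg.norm(p-q)
def mask(s,col):
    h=cv2.cvtColor(s["frame"],cv2.COLOR_RGB2HSV)
    R={"red":[((0,150,90),(6,255,255)),((174,150,90),(180,255,255))],"green":[((50,100,60),(80,255,255))],"blue":[((100,120,120),(120,255,255))],"yellow":[((25,150,120),(35,255,255))]}[col]
    return sum(cv2.inRange(h,a,b) for a,b in R)
def blobs(s,col,mn=40):
    n,l,st,c=cv2.connectedComponentsWithStats(mask(s,col))
    return [(c[i].round(1).tolist(),st[i].tolist()) for i in range(1,n) if st[i][4]>mn]
E
python3 - <<'E'
from h import *
S={n:pickle.load(open(n+".pkl","rb")) for n in("scene","top")}
for n in S:
  for c in("red","green","blue","yellow"):
    for b in blobs(S[n],c): print(n,c,b,onz(S[n],b[0],{"red":66,"green":66,"blue":130,"yellow":120}[c]).round(1))
E
python3 - <<'E'
import cv2
for n,(x,y,w,h) in dict(scene=(50,110,220,165),top=(280,160,200,150)).items():
    i=cv2.imread(f"pics/{n}0.png")[y:y+h,x:x+w]; k=800//w if n=="top" else 3
    cv2.imwrite(f"pics/{n}0z.png",cv2.resize(i,None,fx=k,fy=k,interpolation=cv2.INTER_CUBIC))
E
```

```text
scene red ([114.7, 154.6], [71, 142, 90, 27, 398]) [ 386.  -355.6   66. ]
scene red ([423.2, 183.4], [414, 175, 20, 18, 285]) [444.7 293.4  66. ]
scene red ([125.1, 222.4], [78, 208, 97, 30, 392]) [ 550.8 -298.4   66. ]
scene green ([325.6, 209.0], [309, 194, 34, 31, 818]) [511.1  88.5  66. ]
scene green ([451.6, 256.1], [442, 246, 21, 21, 344]) [608.6 323.1  66. ]
scene blue ([475.6, 1.1], [457, 0, 33, 4, 87]) [-139.3  536.1  130. ]
scene blue ([12.3, 106.2], [0, 86, 29, 41, 818]) [ 299.5 -599.7  130. ]
scene blue ([182.7, 166.0], [171, 157, 24, 19, 372]) [ 461.5 -185.9  130. ]
top red ([397.7, 194.8], [361, 181, 72, 29, 235]) [ 587.1 -289.6   66. ]
top red ([423.0, 261.1], [387, 247, 72, 30, 252]) [ 425.9 -344.4   66. ]
top red ([155.0, 256.9], [147, 249, 17, 17, 225]) [444.2 295.3  66. ]
top green ([144.0, 188.6], [136, 181, 17, 17, 222]) [609.1 325.3  66. ]
top green ([240.2, 240.6], [226, 227, 29, 29, 663]) [480.9  92.3  66. ]
top blue ([361.5, 246.7], [352, 237, 20, 21, 338]) [ 460.7 -183.6  130. ]
top blue ([548.3, 333.9], [533, 308, 27, 58, 1168]) [ 255.2 -608.6  130. ]
top yellow ([449.7, 212.4], [435, 179, 31, 69, 284]) [ 536.6 -393.7  120. ]
top yellow ([405.4, 228.4], [356, 191, 84, 84, 352]) [ 501.1 -288.   120. ]
```

```bash
ls pics
```

```text
scene0.png
scene0z.png
top0.png
top0z.png
```

View pics/top0z.png

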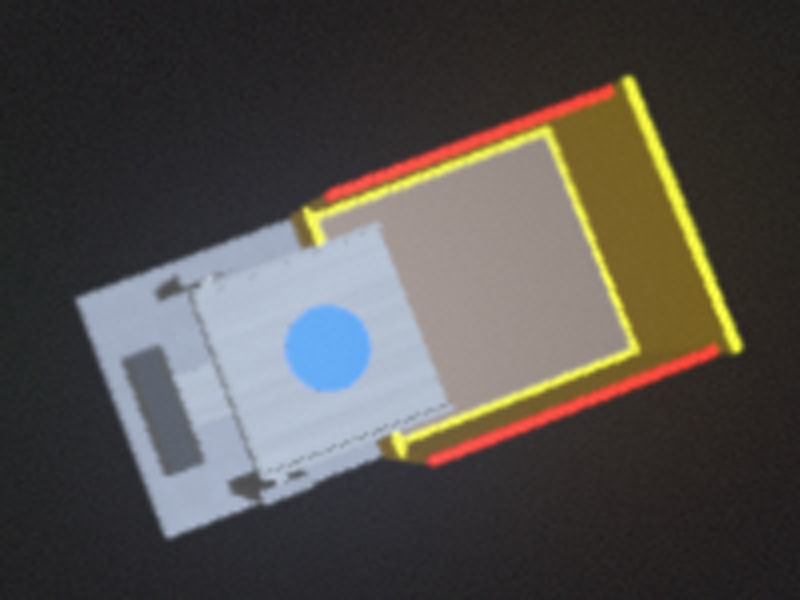

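View pics/scene0z.png

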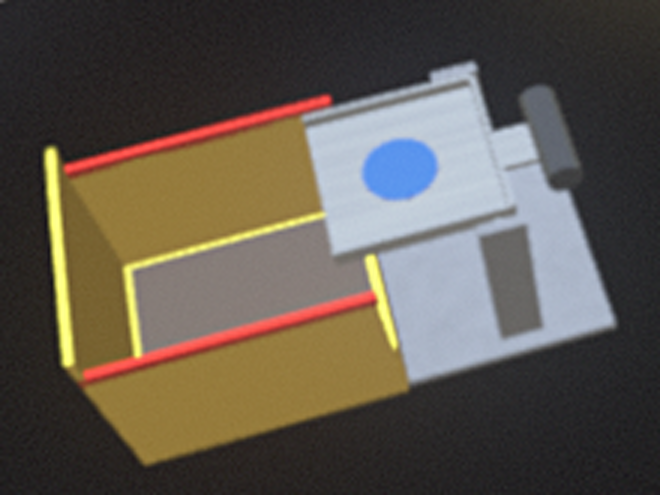

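```bash
cat >> h.py <<'E'
from scipy.spatial.transform import Rotation as Ro
def delta(st,goal):
    R=Ro.from_euler('xyz',st["tcp_rot"],degrees=True)
    return R.inv().apply(np.array(goal)-st["tool_pos"])
E
python3 - <<'E'
from h import *
S={n:pickle.load(open(n+".pkl","rb")) for n in("scene","top")}
for nm,a,b in(("red",(423.2,183.4),(155,256.9)),("green",(451.6,256.1),(144,188.6)),("pad",(182.7,166),(361.5,246.7))):
    p,e=tri(S["scene"],a,S["top"],b); print(nm,p.round(1),e.round(1))
# bin rims and direction
for n in S:
    m=mask(S[n],"red"); N,l,st,c=cv2.connectedComponentsWithStats(m)
    for i in range(1,N):
        if st[i][2]>60:
            pts=np.argwhere(l==i)[:,::-1]
            w=np.array([onz(S[n],p.astype(float),120) for p in pts],dtype=np.float32)[:,:2]
            v=cv2.fitLine(w,cv2.DIST_HUBER,0,.01,.01).ravel(); print(n,v.round(3),np.degrees(np.arctan2(v[1],v[0])).round(1))
E
```

```text
red [444.1 294.6  65.2] 1.7
green [608.8 324.1  66.2] 2.2
pad [ 460.8 -185.   129. ] 2.3
scene [ 3.37000e-01 -9.41000e-01  4.27626e+02 -3.28598e+02] -70.3
scene [ 3.33000e-01 -9.43000e-01  5.80289e+02 -2.75729e+02] -70.5
top [ 3.42000e-01 -9.40000e-01  5.78312e+02 -2.72373e+02] -70.0
top [ 3.33000e-01 -9.43000e-01  4.26076e+02 -3.25242e+02] -70.5
```

The triangulated heights agree with the given sizes: caps at about 66 mm and the pad at 129 mm against 130 mm. Downhill bears −70.3°, so I want yaw 109.7°, which puts the jaws along the tray's x. I'll turn first.

```bash
python3 -m creep '{"translation":[[0,0,-5],[0,0,-5],[0,0,-5],[0,0,-5],[0,0,0],[0,0,0],[0,0,0],[0,0,0],[0,0,0],[0,0,0]],"rotation":[[0,0,-0.14],[0,0,-0.14],[0,0,-0.14],[0,0,-0.14],[0,0,-0.14],[0,0,-0.14],[0,0,-0.14],[0,0,-0.14],[0,0,-0.14],[0,0,-0.14]],"claw":[85,85,85,85,85,85,85,85,85,85]}' 40
python3 -m creep '{"translation":[[0,0,0],[0,0,0],[0,0,0],[0,0,0]],"rotation":[[0,0,-0.14],[0,0,-0.135],[0,0,0],[0,0,0]],"claw":[85,85,85,85]}'
python3 - <<'E'
from bench import *; from h import *
s=sense(); print(s["tool_pos"],s["tcp_rot"],s["joint_pos"],delta(s,[461,-185,250]),delta(s,[444.1,294.5,250]))
E
```

```text
time: 1.1
tool_pos: [142.5, -582.5, 250.7]
tcp_rot: [-180.0, -0.1, 94.3]
ft_force: [-0.5, -0.5, 0.4]
finger_gap: 84.9
time: 1.5
tool_pos: [142.5, -582.6, 250.9]
tcp_rot: [180.0, -0.0, 109.5]
ft_force: [-1.1, 0.5, -0.6]
finger_gap: 85.1
[ 142.49899025 -582.63105808  250.88080933] [ 1.79991253e+02 -4.17291502e-02  1.09477202e+02] [-8.11538324e+01  7.05371750e+00  8.36845899e+01  8.98451255e-04
  8.93043192e+01 -1.00631043e+02] [268.67725144 432.85720102   1.14257092] [726.37237303 576.80479364   1.49789069]
```

```bash
python3 -m creep '{"translation":[[13,21,0],[26,42,0],[26,42,0],[26,42,0],[26,42,0],[26,42,0],[26,42,0],[26,42,0],[26,42,0],[26,42,0]],"rotation":[[0,0,0],[0,0,0],[0,0,0],[0,0,0],[0,0,0],[0,0,0],[0,0,0],[0,0,0],[0,0,0],[0,0,0]],"claw":[85,85,85,85,85,85,85,85,85,85]}'
python3 -m creep '{"translation":[[22,34,0],[38,12,0],[38,12,0],[38,12,0],[38,12,0],[38,12,0],[38,12,0],[38,12,0],[38,12,0],[38,12,0]],"rotation":[[0,0,0],[0,0,0],[0,0,0],[0,0,0],[0,0,0],[0,0,0],[0,0,0],[0,0,0],[0,0,0],[0,0,0]],"claw":[85,85,85,85,85,85,85,85,85,85]}'
python3 -m creep '{"translation":[[38,12,0],[38,12,0],[20,6,0],[10,4,0],[0,0,0],[0,0,0],[0,0,0]],"rotation":[[0,0,0],[0,0,0],[0,0,0],[0,0,0],[0,0,0],[0,0,0],[0,0,0]],"claw":[85,85,85,85,85,85,85]}'
python3 - <<'E'
from bench import *; from h import *
s=sense(); print(s["tool_pos"],s["tcp_rot"],s["joint_pos"],delta(s,[444.1,294.5,120]))
E
```

```text
time: 2.5
tool_pos: [435.8, -214.0, 251.5]
tcp_rot: [180.0, 0.0, 109.5]
ft_force: [0.9, 0.0, -0.1]
finger_gap: 85.0
time: 3.5
tool_pos: [445.4, 176.5, 251.4]
tcp_rot: [180.0, 0.0, 109.5]
ft_force: [0.7, 0.7, 0.8]
finger_gap: 84.9
time: 4.2
tool_pos: [442.4, 284.9, 251.4]
tcp_rot: [180.0, 0.0, 109.6]
ft_force: [-0.6, -0.1, -0.5]
finger_gap: 84.9
[442.35087584 284.91100693 251.36713737] [1.79997605e+02 1.97594197e-02 1.09593826e+02] [ 2.72146135e+01 -4.46436360e+00  9.53257973e+01 -1.99047193e-02
  8.91388132e+01  7.62108601e+00] [  8.49246372   4.85801761 131.36441957]
```

```bash
python3 -m creep '{"translation":[[4,2.5,10],[4.5,2.5,20],[0,0,30],[0,0,30],[0,0,20],[0,0,11],[0,0,0],[0,0,0]],"rotation":[[0,0,0],[0,0,0],[0,0,0],[0,0,0],[0,0,0],[0,0,0],[0,0,0],[0,0,0]],"claw":[85,85,85,85,85,85,85,85]}'
python3 - <<'E'
from bench import *; from h import *
for n in("scene","top"):
    f=snapshot(n); print(blobs(f,"red",20))
    x,y=(350,110) if n=="scene" else (70,180)
    cv2.imwrite(f"pics/{n}1.png",cv2.resize(f["frame"][y:y+130,x:x+170,::-1],None,fx=4,fy=4,interpolation=cv2.INTER_CUBIC))
s=sense(); print(delta(s,[444.1,294.5,24]))
E
```

```text
time: 5.0
tool_pos: [444.4, 295.8, 131.0]
tcp_rot: [180.0, -0.0, 109.7]
ft_force: [0.5, -0.9, 1.1]
finger_gap: 84.7
[([114.4, 154.7], [71, 142, 90, 27, 402]), ([423.2, 183.4], [414, 175, 20, 18, 287]), ([124.5, 222.7], [78, 208, 97, 30, 375])]
[([397.3, 195.0], [361, 181, 72, 29, 230]), ([422.9, 261.2], [387, 246, 72, 31, 254]), ([155.0, 256.9], [147, 249, 17, 17, 221])]
[ -1.39210417  -1.62546183 107.93193974]
```

View pics/scene1.png

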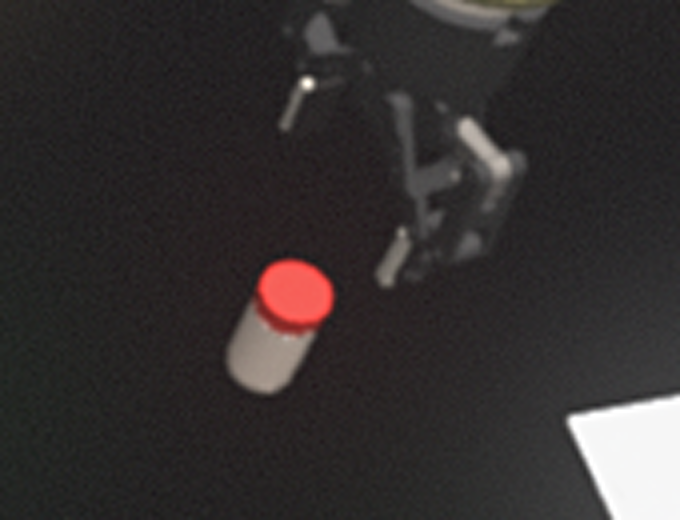

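The gripper is straddling the canister, with the fingertip midpoint near (434,161) about 70 mm above the cap at (423,183), as expected. Descending to grasp.

```bash
python3 -m creep '{"translation":[[0,-0.5,10],[-0.5,-0.5,20],[-0.5,0,20],[0,0,20],[0,0,17],[0,0,10],[0,0,6],[0,0,4],[0,0,0],[0,0,0]],"rotation":[[0,0,0],[0,0,0],[0,0,0],[0,0,0],[0,0,0],[0,0,0],[0,0,0],[0,0,0],[0,0,0],[0,0,0]],"claw":[85,85,85,85,85,85,85,85,85,85]}'
python3 -m creep '{"translation":[[0,0,0],[0,0,0],[0,0,0],[0,0,0],[0,0,0],[0,0,0],[0,0,0],[0,0,0]],"rotation":[[0,0,0],[0,0,0],[0,0,0],[0,0,0],[0,0,0],[0,0,0],[0,0,0],[0,0,0]],"claw":[60,45,40,30,30,30,30,30]}' 30
python3 - <<'E'
from bench import *; from h import *
f=snapshot("scene"); print(blobs(f,"red",20),blobs(f,"green",20))
x,y=(350,110)
cv2.imwrite(f"pics/scene2.png",cv2.resize(f["frame"][y:y+130,x:x+170,::-1],None,fx=4,fy=4,interpolation=cv2.INTER_CUBIC))
s=sense(); print(s["tool_pos"],s["tcp_rot"],s["finger_gap"])
E
```

```text
time: 6.1
tool_pos: [443.8, 294.8, 24.0]
tcp_rot: [179.9, -0.0, 109.7]
ft_force: [0.1, 0.5, 0.8]
finger_gap: 85.1
time: 6.9
tool_pos: [443.6, 294.7, 23.6]
tcp_rot: [180.0, -0.0, 109.7]
ft_force: [1.7, 0.7, 2.9]
finger_gap: 35.8
[([114.6, 154.6], [71, 142, 90, 27, 396]), ([420.3, 183.1], [414, 175, 13, 18, 181]), ([124.9, 222.4], [78, 208, 97, 30, 395])] [([325.6, 209.1], [309, 194, 34, 31, 816]), ([451.6, 256.1], [442, 246, 21, 21, 346])]
[443.60517041 294.67094579  23.58981806] [ 1.79955334e+02 -4.24685713e-03  1.09711983e+02] 35.76236205704027
```

View pics/scene2.png

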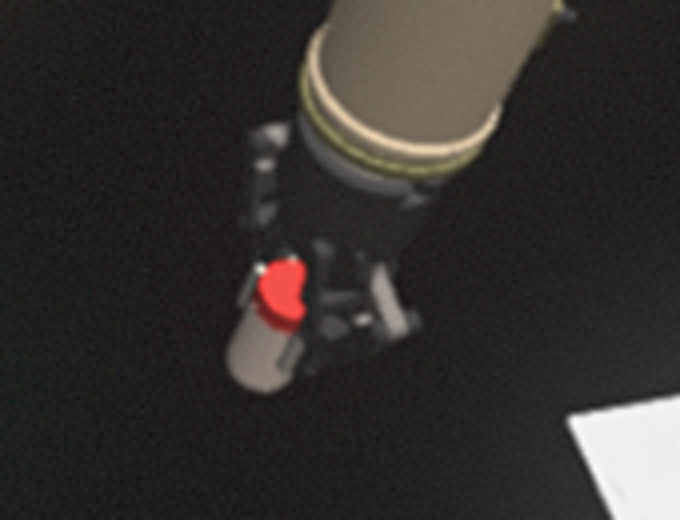

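The picture shows the canister, still upright at zoom (265,330), held between the fingers, and the opening reads 35.8 mm. Lifting and carrying.

```bash
python3 -m creep '{"translation":[[0,0,-8],[0,0,-16],[0,0,-24],[0,0,-30],[0,0,-30],[0,0,-30],[0,0,-24],[0,0,-16],[0,0,-8],[0,0,0]],"rotation":[[0,0,0],[0,0,0],[0,0,0],[0,0,0],[0,0,0],[0,0,0],[0,0,0],[0,0,0],[0,0,0],[0,0,0]],"claw":[30,30,30,30,30,30,30,30,30,30]}'
python3 -m creep '{"translation":[[-10,-3,0],[-20,-6,0],[-30,-9,0],[-36,-11,0],[-36,-11,0],[-36,-11,0],[-36,-11,0],[-36,-11,0],[-36,-12,0],[-36,-12,0]],"rotation":[[0,0,0],[0,0,0],[0,0,0],[0,0,0],[0,0,0],[0,0,0],[0,0,0],[0,0,0],[0,0,0],[0,0,0]],"claw":[30,30,30,30,30,30,30,30,30,30]}'
python3 -m creep '{"translation":[[-36,-12,0],[-36,-12,0],[-30,-9,0],[-20,-6,0],[-10,-3,0],[-6,-2,0],[0,0,0],[0,0,0],[0,0,0]],"rotation":[[0,0,0],[0,0,0],[0,0,0],[0,0,0],[0,0,0],[0,0,0],[0,0,0],[0,0,0],[0,0,0]],"claw":[30,30,30,30,30,30,30,30,30]}'
python3 - <<'E'
from bench import *; from h import *
for n in("scene","top"):
    f=snapshot(n)
    print(blobs(f,"red",20),blobs(f,"blue",20))
    x,y=(80,60) if n=="scene" else (270,150)
    cv2.imwrite(f"pics/{n}3.png",cv2.resize(f["frame"][y:y+190,x:x+220,::-1],None,fx=3,fy=3,interpolation=cv2.INTER_CUBIC))
s=sense(); print(s["tool_pos"],s["tcp_rot"],s["finger_gap"],delta(s,[461,-185,154]))
E
```

```text
time: 7.95
tool_pos: [443.5, 294.6, 209.9]
tcp_rot: [180.0, -0.0, 109.7]
ft_force: [-0.4, 0.4, -1.5]
finger_gap: 35.7
time: 8.95
tool_pos: [455.7, -33.8, 207.5]
tcp_rot: [-179.9, -0.1, 109.7]
ft_force: [-0.1, 0.2, -0.5]
finger_gap: 35.7
time: 9.85
tool_pos: [462.3, -175.8, 209.2]
tcp_rot: [180.0, -0.0, 109.8]
ft_force: [-0.6, -0.2, -2.0]
finger_gap: 35.9
[([166.0, 126.4], [163, 121, 8, 12, 40]), ([114.4, 154.7], [71, 142, 90, 27, 399]), ([125.1, 222.4], [78, 208, 97, 30, 391])] [([475.6, 1.1], [457, 0, 33, 4, 87]), ([12.3, 106.2], [0, 86, 29, 41, 819]), ([182.7, 166.0], [171, 157, 24, 19, 372])]
[([426.9, 183.8], [421, 181, 12, 6, 37]), ([368.8, 205.6], [361, 202, 16, 8, 43]), ([399.9, 269.9], [395, 268, 11, 5, 29])] [([3.0, 218.0], [0, 217, 7, 3, 21]), ([353.7, 245.2], [352, 238, 5, 15, 43]), ([548.4, 334.0], [533, 308, 27, 58, 1150])]
[ 462.41340786 -175.93336623  209.38345594] [1.79991210e+02 5.11574261e-04 1.09779747e+02] 36.030347994674784 [-8.05290718 -4.4067111  55.38285244]
```

View pics/scene3.png

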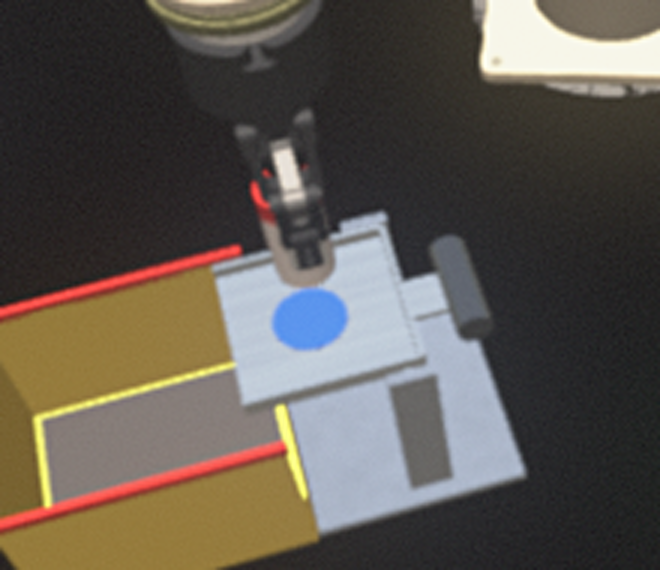

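View pics/top3.png

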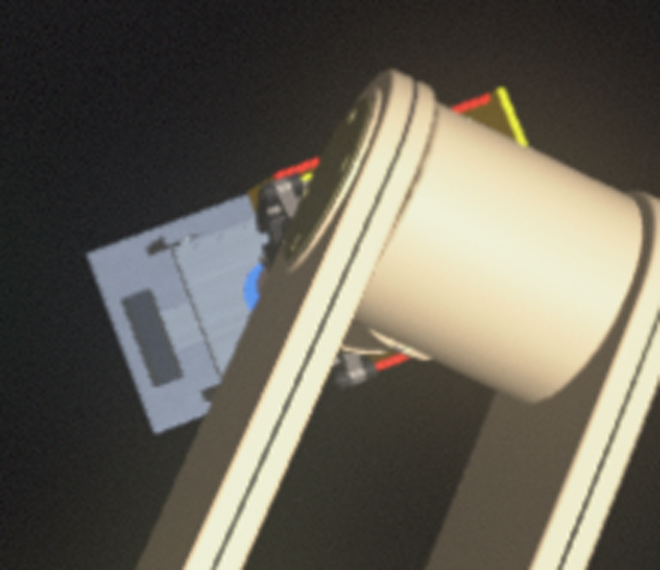

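The canister hangs upright just above and behind the pad, its base at zoom (305,265) and the pad at (310,318). The arm hides it in the top view. Centring and lowering to about 2 mm above contact.

```bash
python3 -m creep '{"translation":[[-4,-2,3],[-4,-2.4,7],[0,0,11],[0,0,11],[0,0,9],[0,0,6],[0,0,4],[0,0,2],[0,0,0],[0,0,0]],"rotation":[[0,0,0],[0,0,0],[0,0,0],[0,0,0],[0,0,0],[0,0,0],[0,0,0],[0,0,0],[0,0,0],[0,0,0]],"claw":[30,30,30,30,30,30,30,30,30,30]}'
python3 - <<'E'
from bench import *; from h import *
Z=[];F=[]
for n in("scene","scene","scene","scene"):
    f=snapshot(n); s=sense(); Z.append(s["tool_pos"]);F.append(s["ft_force"])
x,y=(120,90)
cv2.imwrite(f"pics/scene4.png",cv2.resize(f["frame"][y:y+120,x:x+150,::-1],None,fx=5,fy=5,interpolation=cv2.INTER_CUBIC))
print(np.mean(Z,0),np.mean(F,0),delta({**s,"tool_pos":np.mean(Z,0)},[461,-185,154]))
E
```

```text
time: 10.95
tool_pos: [461.1, -185.8, 156.7]
tcp_rot: [180.0, 0.0, 109.7]
ft_force: [0.5, -0.6, -0.1]
finger_gap: 35.5
[ 461.1192724  -185.84888539  156.76446193] [-0.06441041 -0.66292712 -1.19503619] [0.84074141 0.17277933 2.76412432]
```

View pics/scene4.png

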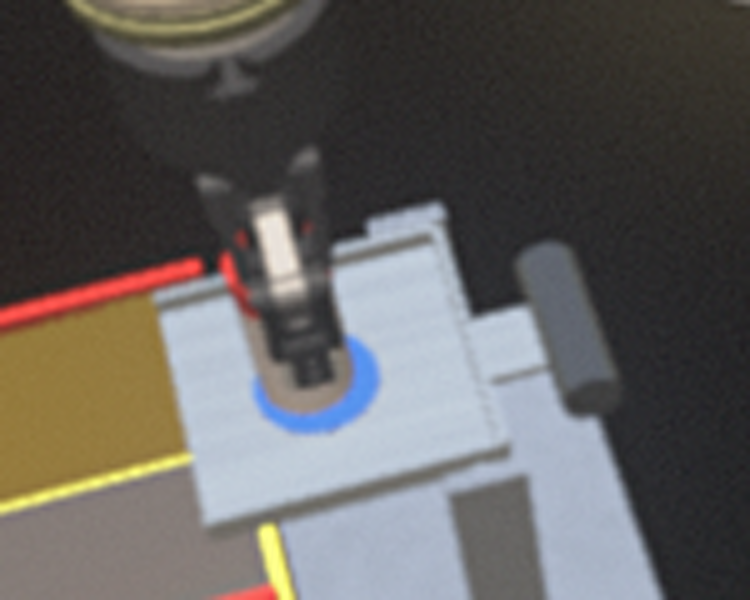

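The canister base at zoom (305,385) sits within the blue ring, a few mm downhill of centre, and the tray is still level. I'll nudge it 2 mm uphill and lower it slowly.

```bash
python3 -m creep '{"translation":[[1,0,0.5],[1,0,0.5],[0,0,0.5],[0,0,0.5],[0,0,0.3],[0,0,0.3],[0,0,0],[0,0,0],[0,0,0],[0,0,0]],"rotation":[[0,0,0],[0,0,0],[0,0,0],[0,0,0],[0,0,0],[0,0,0],[0,0,0],[0,0,0],[0,0,0],[0,0,0]],"claw":[30,30,30,30,30,30,30,30,30,30]}'
python3 - <<'E'
from bench import *; from h import *
Z=[];F=[]
for n in("scene","scene","scene","scene"):
    f=snapshot(n); s=sense(); Z.append(s["tool_pos"]);F.append(s["ft_force"])
x,y=(120,90)
cv2.imwrite(f"pics/scene5.png",cv2.resize(f["frame"][y:y+120,x:x+150,::-1],None,fx=5,fy=5,interpolation=cv2.INTER_CUBIC))
print(np.mean(Z,0),np.mean(F,0))
E
```

```text
time: 12.15
tool_pos: [460.2, -183.8, 153.7]
tcp_rot: [180.0, 0.0, 109.7]
ft_force: [-0.5, 0.1, -1.2]
finger_gap: 35.9
[ 460.17124519 -183.8352112   153.70756274] [-0.50969985  0.04570207 -1.19545572]
```

View pics/scene5.png

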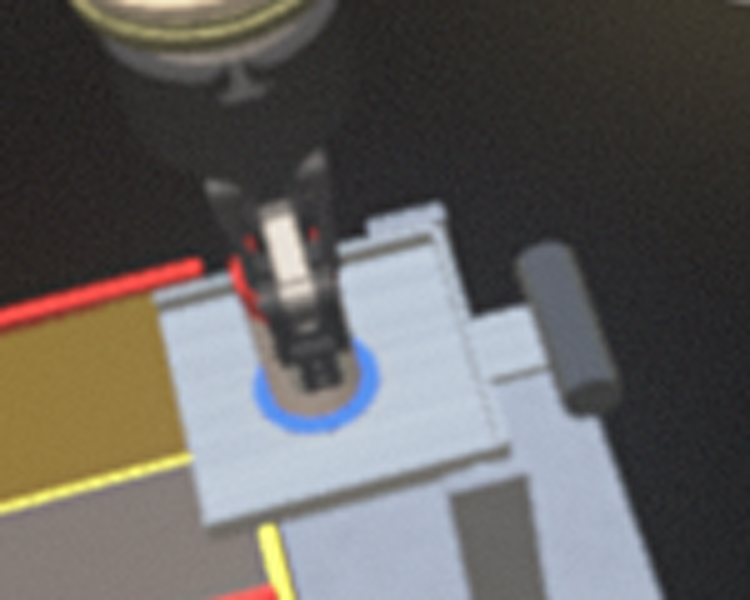

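The canister is now centred on the pad at zoom (315,380), with z at the predicted contact height and the tray level. I'll lower in 0.5 mm steps and compare the tray edge between frames, since the tray takes too little load to feel at the wrist.

```bash
cat > d.py <<'E'
import sys
from bench import *; from h import *
i=0
F=[];Z=[];f=[]
for k in range(3):
    a=snapshot("scene"); f.append(a["frame"].astype(float)); s=sense();F.append(s["ft_force"][2]);Z.append(s["tool_pos"][2])
g=cv2.cvtColor(np.mean(f,0).astype(np.float32),cv2.COLOR_RGB2GRAY)
np.save(sys.argv[1],g)
if len(sys.argv)>2:
    r=np.load(sys.argv[2]); 
    # downhill edge strip and counterweight strip: subpixel shift
    for nm,(x,y,w,h) in dict(edge=(150,160,20,40),lowrim=(160,180,60,18),weight=(222,136,24,40),floor=(205,190,40,35)).items():
        print(nm,np.round(cv2.phaseCorrelate(r[y:y+h,x:x+w],g[y:y+h,x:x+w])[0],2),end=' ')
print(np.mean(Z).round(2),np.mean(F).round(2))
E
python3 d.py a.npy
python3 -m creep '{"translation":[[0,0,0.3],[0,0,0.3],[0,0,0],[0,0,0]],"rotation":[[0,0,0],[0,0,0],[0,0,0],[0,0,0]],"claw":[30,30,30,30]}'
python3 d.py b.npy a.npy
```

```text
153.7 -1.7
time: 12.9
tool_pos: [460.2, -183.9, 153.2]
tcp_rot: [180.0, 0.0, 109.7]
ft_force: [-0.2, -0.1, -0.6]
finger_gap: 35.8
edge [0.05 0.11] lowrim [0.17 0.11] weight [ 0.01 -0.17] floor [-0.02 -0.04] 153.15 -0.7
```

After the last step the tray edge moved down and the counterweight moved up, and the wrist load fell by about 1 N, so the canister rests on the pad. Releasing.

```bash
python3 -m creep '{"translation":[[0,0,0],[0,0,0],[0,0,0],[0,0,0]],"rotation":[[0,0,0],[0,0,0],[0,0,0],[0,0,0]],"claw":[85,85,85,85]}'
python3 - <<'E'
from bench import *; from h import *
f=snapshot("scene"); x,y=(60,90)
cv2.imwrite(f"pics/scene6.png",cv2.resize(f["frame"][y:y+150,x:x+200,::-1],None,fx=4,fy=4,interpolation=cv2.INTER_CUBIC))
E
```

```text
time: 13.45
tool_pos: [460.2, -183.8, 153.2]
tcp_rot: [180.0, 0.0, 109.7]
ft_force: [-0.0, -0.3, 0.1]
finger_gap: 84.9
```

View pics/scene6.png

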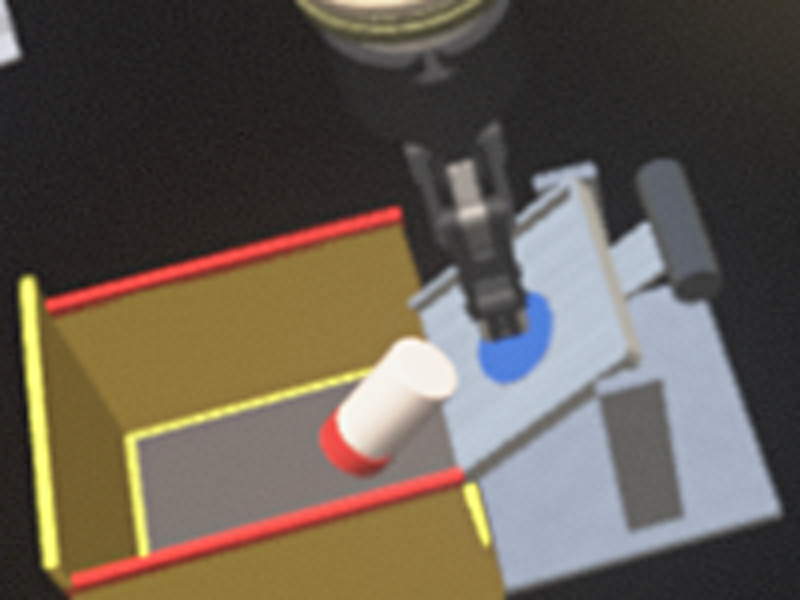

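The tray has tipped and the canister, at zoom (390,410), is dropping into the bin with the fingers clear. Raising the arm.

```bash
python3 -m creep '{"translation":[[0,0,-20],[0,0,-30],[0,0,-30],[0,0,-30],[0,0,-20],[0,0,-10],[0,0,0],[0,0,0],[0,0,0],[0,0,0]],"rotation":[[0,0,0],[0,0,0],[0,0,0],[0,0,0],[0,0,0],[0,0,0],[0,0,0],[0,0,0],[0,0,0],[0,0,0]],"claw":[85,85,85,85,85,85,85,85,85,85]}'
python3 -m creep '{"translation":[[20,0,0],[40,0,0],[40,0,0],[40,0,0],[40,0,0],[20,0,0],[0,0,0],[0,0,0],[0,0,0],[0,0,0]],"rotation":[[0,0,0],[0,0,0],[0,0,0],[0,0,0],[0,0,0],[0,0,0],[0,0,0],[0,0,0],[0,0,0],[0,0,0]],"claw":[85,85,85,85,85,85,85,85,85,85]}'
python3 - <<'E'
from bench import *; from h import *
S={}
for n in("scene","top"):
    f=S[n]=snapshot(n); x,y=(50,90) if n=="scene" else (290,160)
    print(n,blobs(f,"red",10),blobs(f,"blue"),blobs(f,"green"))
    cv2.imwrite(f"pics/{n}7.png",cv2.resize(f["frame"][y:y+150,x:x+200,::-1],None,fx=4,fy=4,interpolation=cv2.INTER_CUBIC))
E
```

```text
time: 14.5
tool_pos: [459.6, -183.5, 291.6]
tcp_rot: [-179.9, -0.1, 109.7]
ft_force: [-0.2, 0.8, -0.2]
finger_gap: 85.3
time: 15.5
tool_pos: [392.9, 3.6, 292.8]
tcp_rot: [-180.0, -0.0, 109.6]
ft_force: [-1.2, -0.1, 0.2]
finger_gap: 84.8
scene [([114.6, 154.7], [71, 142, 90, 27, 403]), ([127.7, 219.6], [78, 202, 97, 36, 477])] [([475.6, 1.1], [457, 0, 33, 4, 87]), ([12.3, 106.2], [0, 86, 29, 41, 820]), ([182.8, 166.0], [171, 157, 24, 19, 372])] [([325.6, 209.1], [309, 194, 34, 31, 819]), ([451.6, 256.1], [442, 246, 21, 21, 344])]
top [([397.1, 195.1], [361, 181, 72, 29, 228]), ([394.8, 232.5], [390, 226, 10, 14, 84]), ([423.3, 260.9], [387, 246, 72, 30, 248])] [([361.6, 246.7], [352, 237, 21, 21, 341]), ([548.4, 334.0], [533, 308, 27, 58, 1149])] [([144.0, 188.6], [136, 181, 17, 17, 224]), ([241.0, 238.5], [226, 227, 29, 24, 518])]
```

View pics/scene7.png

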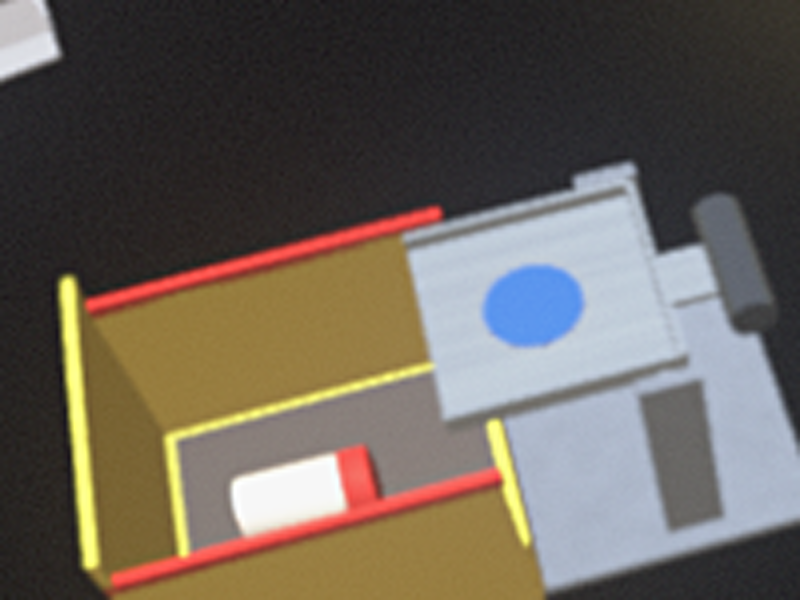

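View pics/top7.png

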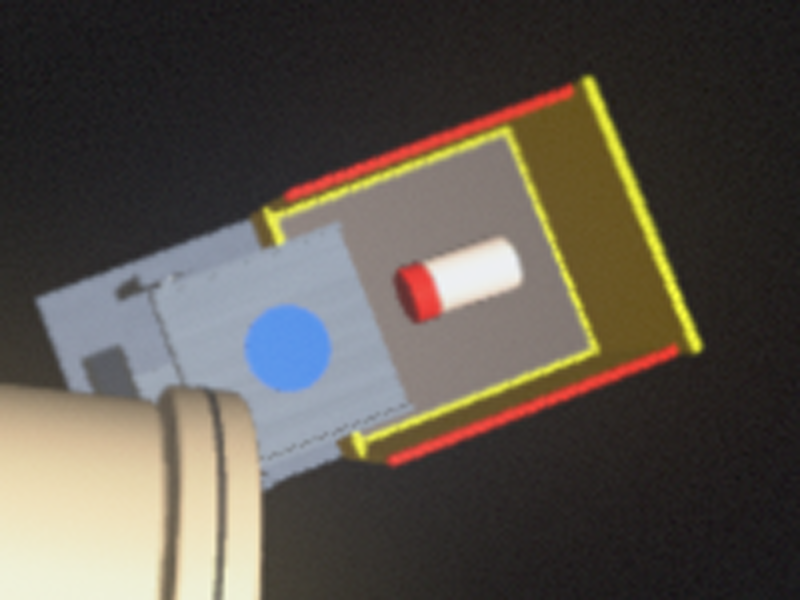

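The canister lies on the bin floor at top-zoom (460,280), and the tray is level again, with the pad blob back where it started. I'll check it is at rest before handing in.

```bash
python3 -m creep '{"translation":[[0,0,0],[0,0,0],[0,0,0],[0,0,0],[0,0,0],[0,0,0],[0,0,0],[0,0,0],[0,0,0],[0,0,0]],"rotation":[[0,0,0],[0,0,0],[0,0,0],[0,0,0],[0,0,0],[0,0,0],[0,0,0],[0,0,0],[0,0,0],[0,0,0]],"claw":[85,85,85,85,85,85,85,85,85,85]}'
python3 - <<'E'
from bench import *; from h import *
print([b for b in blobs(snapshot("top"),"red",10)]); f=snapshot("top"); print(blobs(f,"red",10),blobs(f,"blue"))
E
```

```text
time: 16.6
tool_pos: [392.7, 4.5, 293.1]
tcp_rot: [-180.0, -0.0, 109.7]
ft_force: [-0.2, 0.8, 0.4]
finger_gap: 84.7
[([397.2, 195.0], [361, 181, 72, 29, 232]), ([394.8, 232.7], [390, 226, 10, 14, 86]), ([423.3, 260.9], [387, 246, 72, 30, 243])]
[([397.2, 195.0], [361, 181, 72, 29, 230]), ([394.7, 232.5], [390, 226, 10, 14, 83]), ([423.1, 261.0], [387, 246, 72, 31, 247])] [([361.6, 246.7], [352, 237, 21, 21, 341]), ([548.4, 334.0], [533, 308, 27, 58, 1148])]
```

```bash
python3 -c "
from bench import *
print(hand_in())"
```

```text
the job is handed in; nothing more can be done
None
```

I picked up the red-capped canister, set it upright on the blue pad and let go. Its own weight tipped the tray, and it slid into the yellow bin. I handed the job in at about 17 s of the 48 s allowed; no verdict is reported.

What the last checks showed:
- **Canister:** it lies on the bin floor, and its cap had not moved between pictures about 1 s apart, so it is at rest.
- **Tray:** the blue pad is back at its starting pixel position in both views, so the tray is level.
- **Green-capped canister:** its pixel position is unchanged in both views.
- **Robot:** the arm is clear of everything at about 290 mm height, with the gripper open.

No check failed. I could not measure directly whether the canister touched the tray before I let go, because the tray tips at too small a load to feel reliably at the wrist. I judged it from a slight tray movement in the pictures and a drop of about 1 N in the wrist load, which is close to the sensor noise. A picture about half a second after release shows the tray tipped and the fingers clear.

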